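# Rinse the used brush in the lidded steel pot

### The arm

A 7-joint arm with a two-finger parallel gripper is mounted at the origin on the work surface. World frame = base frame: x ahead of the robot, y to its left, z up, the work surface at z = 0. Lengths are in m, angles in rad, forces in N, time in s.
With the tool pointing down it reaches from about 0.4 to 0.9 m from the base axis. Payload 5.6 kg.
Tool frame: the origin (TCP) lies midway between the tips of the shut fingers; the grasp point (between the pads) lies 19 mm behind it; y points along the fingers, z is the direction in which the jaws open and shut, and the axes are right-handed (so a half turn about y gives the same grasp; the last joint's range is limited). The gripper opens to 92 mm and grips with 3 to 60 N. Pads are 20 mm wide; open, the fingers measure 128 mm over their backs; the gripper's body (75 mm by 189 mm) begins 69 mm behind the grasp point.
Start: joints at [1.257, 0.468, -0.012, 1.603, 0.006, 1.071, -0.056], TCP at [0.174, -0.626, 0.187] pointing down, gripper open.
Joint ranges: [-2.53, 2.53], [-0.31, 2.02], [-1.57, 1.55], [0.28, 2.44], [-1.29, 4.43], [0.15, 1.84], [-2.92, 2.92]. Speed limits (rad/s): [2.57, 2.57, 3.14, 3.14, 3.14, 3.14, 3.14].

### API

Orientations are given as a 3x3 rotation matrix whose columns are the frame's x, y, z axes.
In Python, from station import env, effector, solver, viewer, workorder, search_frame, tip_of gives the robot as it stands. Calls block until the motion is done:
- env.reach(position, orientation): joint-space move of the TCP to a pose.
- env.movel(position, frame=None, rate=0.15): straight line of the TCP; frame=None keeps the orientation; rate is the mean speed in m/s.
- env.goto_joints(angles): joint-space move.
- effector.release() and effector.grasp(squeeze=None): open the fingers fully, or close them until they stop; squeeze is the grip in N (None keeps the last).
- env.pause(seconds).
- solver.inverse_kinematics(position, orientation): joint angles nearest the present ones, or None.
- env.sense(): the state.
- viewer.read_camera(name): name is "side" or "top"; returns (picture, depth): 420x560x3 uint8, red, green, blue; 420x560 float32, m along the optical axis (not along the pixel's ray), 0 where there is no reading.
- viewer.camera_info(name): a dict with "intrinsics" (3x3 intrinsics, pixels), "dist_coeffs" ([k1, k2, p1, p2, k3] as OpenCV has them; the pictures are not rectified), "eye" and "rotation" of the camera in the world. Camera axes: x right, y up, looking along -z (the intrinsics and any distortion apply to the point x, -y, -z); pixel columns grow to the right and rows downward; lengths in m; the calibration is good to about 2 mm. A picture is of the moment at which its call begins. camera_info takes no time and is no camera call.
A pose or a line that the arm cannot do raises env.PlanningError and nothing moves.
- workorder.finish_job(): hands the job in, once; it reports no verdict.
Trained networks look in the newest picture that a camera, given by its name, has taken for a name from the list of things; names that differ only in an ending like _2 or _b are one class to them, and where a whole thing is asked for, a point or a joint stands for the part that bears it (a point fixed in the world has none). Each returns a list of dicts, best first, with "score" (0 to 1); they miss things now and then, are a little off and sometimes report something else, mostly with a low value. They report only what shows in the picture. A call takes as long as a camera call. They do not tell look-alikes from the thing itself.
- search_frame(camera, name): "at" ([x, y, z] in m, in world coordinates, good to about 4 mm: the middle of the surface that is visible of it).
- tip_of(camera, name): "at" ([x, y, z] in m, in world coordinates, good to about 4 mm: a listed point, or the origin of a listed thing).
The state is a dict: "t": time; "joint_positions": joint angles; "joint_velocities": joint speeds; "tau": joint torques, N m; "ee_pos": TCP position; "tcp_rot": TCP orientation; "wrist_force": force on the tool from outside, world axes, zero at the start; "moment": the same for the moment, N m; "gripper_width": finger opening in m.
Only numpy, scipy, OpenCV 4.12 (cv2) and the standard library are available. Lean on these libraries where they do the work, as an engineer would, in place of code of your own. Each camera call takes 0.05 s, during which the arm holds its last target.

### The job

Rinse the used brush. Lift the lid off the steel pot and set it flat, knob up, in the middle of the shallow white dish; then pick the brush up off the foil, dip its bristles into the pot until their tip is a good 2 cm below the rim, hold them there for about a second, and lay the brush to rest in both notches of the wooden brush stand, about centred on it. Handle everything gently: do not drop the lid or the brush, do not shove or tip the pot or press the brush hard against it, and leave the tooth and the other things on the table where they are.

Things in the scene. Friction and masses are not known exactly. Their poses are not given: they have to be found in the camera images.
- pot: Open round stainless steel pot standing loose and upright on the table (0.45 kg), the only vessel with a loose lid: outer diameter 80 mm, wall 4 mm (inside diameter 72 mm), height 70 mm, inner floor 5 mm above the table. Origin at the centre of its underside, z up. It is empty.
- pot_mouth (a point): Centre of the pot's mouth, level with the rim, 70 mm above the pot's underside.
- lid: Loose steel lid (0.10 kg), at first on the pot: disc 86 mm across, 6 mm thick; under it a plug 62 mm across, 8 mm deep, hanging in the mouth (lifts straight up); above it a neck 14 mm across, 10 mm high, then a black knob 24 mm across, 20 mm high, its top 34 mm above the origin. Origin: centre of the disc's underside (at rim level on the pot); z towards the knob.
- lid_knob (a point): Middle of the lid's black knob, on its axis, 24 mm above the lid's origin and 10 mm below the knob's top.
- dish_floor (a point): Centre of the upper face of the floor of the shallow white ceramic dish, which is fixed to the table: outer diameter 130 mm, floor diameter about 120 mm, rim 10 mm above the table, floor 4 mm above the table. The lid standing in it rests on its plug, with the lid's origin 8 mm above this point.
- brush: Loose flat brush (45 g), 185 mm long, lying on the foil, bristles roughly towards the robot. x runs along it to the bristles, z up. Square wooden handle 14 x 14 mm from x = -85 to 30 mm; steel ferrule 15 mm wide, 14 high to x = 60; dark rigid bristles 14 x 12 mm, narrower at the end, to x = 100. Origin on the handle's underside, below the balance point (to 5 mm).
- brush_grip (a point): Middle of the brush handle's section at x = 0, 7 mm above the brush's origin: the place to grip. 100 mm from the tip of the bristles. Axes as for the brush.
- brush_tip (a point): End of the bristles, on the brush's middle line.
- rest: Wooden brush stand fixed to the table: base 130 x 56 x 10 mm, x along it; two uprights 12 mm thick at x = -45 and 45 mm, each topped by a notch 44 mm wide, flat floor 40 mm above the table, side lips 12 mm higher. A brush lies along x in both notches, either way round. Between the uprights: 78 mm clear, open down to the base. Origin: centre of its underside.
- rest_seat (a point): Centre of the stand at the height of the notch floors, midway between the uprights; axes as for the stand.
- foil: Aluminium foil sheet fixed on the table, 360 mm (x) by 200 mm (y), 2 mm thick; origin at the centre of its underside.
- tooth: Bystander: brown ridged fossil mammoth tooth, 75 x 150 mm, 70 mm high, loose at the far end of the foil. Origin at the centre of its underside.
- vial: Bystander: small closed amber vial, diameter 32 mm, 48 mm tall. Origin under its centre.
- capjar: Bystander: small white screw-cap jar, closed, diameter 52 mm, 60 mm tall. Origin under its centre.
- bladebox: Bystander: small flat cardboard box 50 x 85 x 18 mm, nearest the robot. Origin under its centre.
Things that resemble listed ones, but are neither listed nor needed, are in the scene too. Leave any orange or turquoise look-alike of the lid alone.

How it is judged:
By the outcome, as a careful person would: the job done as asked, in the order asked, and still so for the second after the job is handed in, with the robot touching nothing.
It also fails if it takes over 72 s, if anything falls off the work surface, if the arm or the gripper's body presses on something with over 40 N, if the wrist force passes 120 N, or if a joint passes its speed limit or range.

## Working session

There is one attempt and no reset: what is moved stays moved. The work goes in short steps, each a Python script; the robot and the scene stay as the last script left them, time stands still between calls to the robot, and variables do not carry over. Pictures are saved under pics/ and viewed, and the job is handed in when it is done.

```bash
ls; mkdir -p pics; python3 - <<'E'
from station import env, effector, solver, viewer, workorder, search_frame, tip_of
import cv2, numpy as np
np.set_printoptions(precision=4,suppress=True)
for c in ["top","side"]:
    p,d=viewer.read_camera(c); cv2.imwrite(f"pics/a_{c}.png",p[:,:,::-1]); np.save(f"pics/a_{c}.npy",d)
    i=viewer.camera_info(c); print(c,i)
    for n in ["pot_mouth","lid","lid_knob","dish_floor","brush","brush_grip","brush_tip","rest","rest_seat","tooth","vial","capjar","bladebox"]:
        print(c,n,[(np.round(r["at"],3).tolist(),round(r["score"],2)) for r in tip_of(c,n)[:3]])
print({k:v for k,v in env.sense().items()})
E
```

```text
pics
top {'intrinsics': array([[389.8786,   0.    , 276.4585],
       [  0.    , 389.8786, 210.1844],
       [  0.    ,   0.    ,   1.    ]]), 'dist_coeffs': array([-0.075,  0.   ,  0.   ,  0.   ,  0.   ]), 'eye': array([0.4787, 0.0505, 1.122 ]), 'rotation': array([[ 0.0029,  0.9969, -0.0785],
       [-0.9995,  0.0054,  0.032 ],
       [ 0.0323,  0.0784,  0.9964]])}
top pot_mouth [([0.53, 0.301, 0.068], 0.38)]
top lid [([0.378, 0.32, 0.006], 0.87), ([0.53, 0.3, 0.071], 0.81), ([0.526, 0.429, 0.005], 0.71)]
top lid_knob [([0.522, 0.421, 0.033], 0.88), ([0.53, 0.304, 0.09], 0.73)]
top dish_floor [([0.718, 0.222, 0.001], 0.62)]
top brush [([0.52, -0.275, 0.003], 0.57)]
top brush_grip [([0.52, -0.275, 0.012], 0.82)]
top brush_tip []
top rest [([0.503, -0.062, -0.002], 0.91), ([0.49, 0.112, 0.004], 0.36)]
top rest_seat [([0.507, -0.059, 0.04], 0.59)]
top tooth [([0.72, -0.311, 0.002], 0.89)]
top vial [([0.527, 0.308, 0.0], 0.66), ([0.707, 0.01, -0.0], 0.58)]
top capjar [([0.716, 0.222, 0.001], 0.52)]
top bladebox [([0.358, 0.085, -0.002], 0.98)]
side {'intrinsics': array([[429.1813,   0. 
[... 1073 characters left out ...]
008, 0.002], 0.43)]
side capjar [([0.718, 0.222, -0.002], 0.57)]
side bladebox [([0.356, 0.083, -0.003], 0.69)]
{'t': 1.4, 'joint_positions': array([ 1.257 ,  0.4675, -0.0116,  1.6027,  0.006 ,  1.0714, -0.0563]), 'joint_velocities': array([ 0.0005,  0.0003,  0.0003,  0.0004,  0.0008, -0.0008,  0.0001]), 'tau': array([ -0.0001, -52.0413,  -0.0125, -24.4053,  -0.0567,   0.0114,
         0.    ]), 'ee_pos': array([ 0.1738, -0.6263,  0.1873]), 'tcp_rot': array([[-0.9636, -0.    ,  0.2675],
       [-0.2675, -0.0001, -0.9636],
       [ 0.    , -1.    ,  0.0001]]), 'wrist_force': array([-0.0998, -0.1322,  0.2185]), 'moment': array([ 0.021 ,  0.0082, -0.0053]), 'gripper_width': 0.09153855390958301}
```

View images.

View pics/a_top.png

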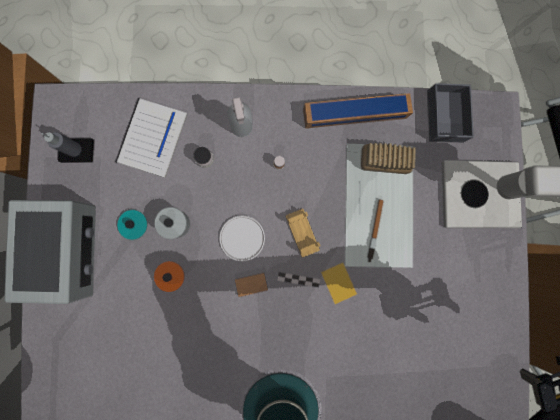

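View pics/a_side.png

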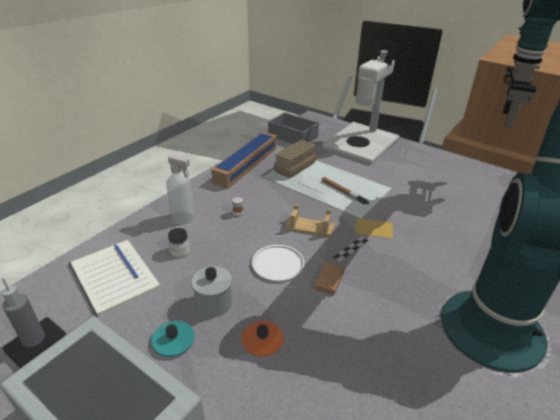

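```bash
cat > h.py <<'E'
import numpy as np, cv2
from station import env, effector, solver, viewer, workorder, search_frame, tip_of
np.set_printoptions(precision=4,suppress=True)
def cloud(cam,d):
    i=viewer.camera_info(cam); h,w=d.shape
    u,v=np.meshgrid(np.arange(w,dtype=np.float64),np.arange(h,dtype=np.float64))
    n=cv2.undistortPoints(np.stack([u,v],-1).reshape(-1,1,2),i["intrinsics"],i["dist_coeffs"]).reshape(h,w,2)
    P=np.stack([n[...,0]*d,-n[...,1]*d,-d],-1)
    W=P@np.array(i["rotation"]).T+i["eye"]; W[d<=0]=np.nan
    return W
def pix(cam,p):
    i=viewer.camera_info(cam); c=np.array(i["rotation"]).T@(np.asarray(p,float)-i["eye"])
    q,_=cv2.projectPoints(np.array([[c[0],-c[1],-c[2]]]),np.zeros(3),np.zeros(3),i["intrinsics"],i["dist_coeffs"]); return q.ravel()
def near(W,c,r,zl,zh):
    with np.errstate(all='ignore'):
        return (np.hypot(W[...,0]-c[0],W[...,1]-c[1])<r)&(W[...,2]>zl)&(W[...,2]<zh)
def down(zdir):  # tool pointing down with jaw axis zdir (horizontal, angle rad)
    z=np.array([np.cos(zdir),np.sin(zdir),0]); y=np.array([0,0,-1.]); return np.stack([np.cross(y,z),y,z],1)
E
python3 - <<'E'
from h import *
for cam in ["top","side"]:
    d=np.load(f"pics/a_{cam}.npy"); p=cv2.imread(f"pics/a_{cam}.png"); W=cloud(cam,d)
    def rep(n,c,r,zl,zh,extra=None):
        m=near(W,c,r,zl,zh)
        if extra is not None: m&=extra
        q=W[m]
        if len(q)<6: print(cam,n,len(q)); return
        rect=cv2.minAreaRect(q[:,:2].astype(np.float32)); 
        print(cam,n,len(q),"mean",q.mean(0),"zmed",np.median(q[:,2]),"rect",np.array(rect[0]),np.array(rect[1]),round(rect[2],1), "circ",[np.round(x,4) for x in cv2.minEnclosingCircle(q[:,:2].astype(np.float32))])
    rep("table",(.6,.05),.03,-.02,.02)
    rep("disc",(.528,.301),.06,.068,.083); rep("knob",(.528,.301),.03,.095,.12)
    rep("dishrim",(.49,.11),.085,.0075,.03); rep("rest up",(.504,-.06),.09,.035,.07); rep("rest all",(.504,-.06),.09,.006,.07)
    rep("brush",(.51,-.272),.12,.010,.03); rep("brush low",(.51,-.272),.12,.007,.03)
    rep("tooth",(.72,-.305),.11,.02,.1)
def crop(cam,pts,out,s=4):
    p=cv2.imread(f"pics/a_{cam}.png"); ims=[]
    for c in pts:
        u,v=pix(cam,c).astype(int); x=p[max(v-32,0):v+33,max(u-42,0):u+43]; ims.append(cv2.resize(x,(390,290),interpolation=cv2.INTER_CUBIC))
    cv2.imwrite(out,np.vstack([np.hstack(ims[:2]),np.hstack(ims[2:])]))
crop("top",[(.528,.301,.07),(.49,.11,.005),(.504,-.06,.04),(.50,-.272,.01)],"pics/b_top.png")
crop("side",[(.528,.301,.07),(.49,.11,.005),(.504,-.06,.04),(.50,-.272,.01)],"pics/b_side.png")
E
```

```text
top table 337 mean [ 0.6001  0.0502 -0.0013] zmed -0.0010876126387484586 rect [0.6001 0.0498] [0.0578 0.0587] 20.1 circ [array([0.5999, 0.0499]), np.float64(0.03)]
top disc 701 mean [0.5247 0.3018 0.075 ] zmed 0.0750894104786417 rect [0.524  0.3022] [0.0833 0.0817] 0.2 circ [array([0.5248, 0.3019]), np.float64(0.0429)]
top knob 69 mean [0.5246 0.3003 0.1019] zmed 0.1020366528773291 rect [0.5241 0.3004] [0.021  0.0222] 1.5 circ [array([0.5248, 0.3007]), np.float64(0.0119)]
top dishrim 165 mean [0.4887 0.1152 0.0095] zmed 0.00932841253558614 rect [0.4867 0.1139] [0.125  0.1279] 0.3 circ [array([0.4863, 0.1135]), np.float64(0.0646)]
top rest up 173 mean [ 0.5014 -0.0601  0.0418] zmed 0.0396660172531329 rect [ 0.5018 -0.0594] [0.1023 0.056 ] 22.0 circ [array([ 0.5019, -0.0601]), np.float64(0.0578)]
top rest all 839 mean [ 0.5013 -0.0591  0.0163] zmed 0.009742118780862619 rect [ 0.4975 -0.0491] [0.1301 0.0798] 23.2 circ [array([ 0.4971, -0.0472]), np.float64(0.0748)]
top brush 303 mean [ 0.5101 -0.2687  0.0139] zmed 0.01380261384758974 rect [ 0.5097 -0.2692] [0.0159 0.1813] 77.9 circ [arr
[... 1181 characters left out ...]
np.float64(0.058)]
side rest all 746 mean [ 0.5005 -0.0561  0.0187] zmed 0.010353417226016348 rect [ 0.5026 -0.059 ] [0.1293 0.0635] 21.4 circ [array([ 0.5028, -0.0604]), np.float64(0.0692)]
side brush 201 mean [ 0.5043 -0.2682  0.0142] zmed 0.014240800095582484 rect [ 0.5098 -0.2707] [0.0208 0.1844] 78.7 circ [array([ 0.5097, -0.271 ]), np.float64(0.0923)]
side brush low 239 mean [ 0.5055 -0.268   0.0133] zmed 0.013825055805250619 rect [ 0.5109 -0.2709] [0.0209 0.1876] 78.7 circ [array([ 0.5105, -0.2729]), np.float64(0.0939)]
side tooth 959 mean [ 0.7057 -0.2863  0.0537] zmed 0.05869478012317486 rect [ 0.714  -0.3043] [0.1528 0.0764] 85.7 circ [array([ 0.7145, -0.3052]), np.float64(0.0808)]
```

View pics/b_top.png

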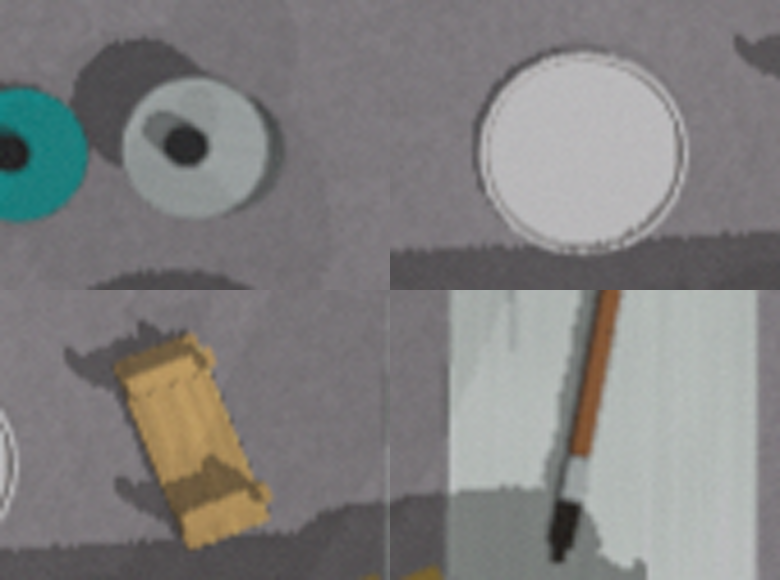

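View pics/b_side.png

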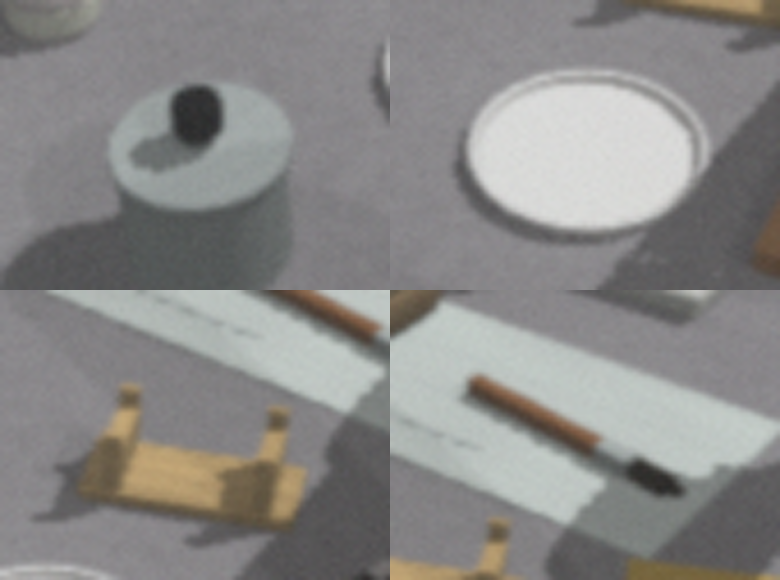

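```bash
cat >> h.py <<'E'
POT=np.array([.525,.302]); DISH=np.array([.4864,.1136]); REST=np.array([.502,-.059]); RYAW=np.deg2rad(21.8)
BR=np.array([.517,-.2715]); BYAW=np.deg2rad(168.3)
def dip(a,th,depth,s,pot=POT,full=.030,L=.1):
    f=np.array([np.cos(a),np.sin(a),0]); up=np.array([0,0,1.])
    y=f*np.cos(th)-up*np.sin(th); b=-up*np.cos(th)-f*np.sin(th); x=s*b; z=np.cross(x,y)
    tip=np.array([*pot,.07-depth]); 
    tip[:2]+= b[:2]/np.cos(th)*(depth-full/2)   # constant axis line, centred on the mouth at full/2
    return tip-L*b+.019*y, np.stack([x,y,z],1)
E
python3 - <<'E'
from h import *
q0=env.sense()["joint_positions"]
def t(n,p,R):
    q=solver.inverse_kinematics(p,R); print(n,None if q is None else np.asarray(q))
for dd in range(-180,180,30):
    t(f"lid {dd}",[*POT,.081],down(np.deg2rad(dd)))
for dd in range(-180,180,30): t(f"dish {dd}",[*DISH,.023],down(np.deg2rad(dd)))
for k in (0,np.pi): t(f"brush{k:.1f}",[*BR,-.010],down(BYAW+np.pi/2+k)); t(f"rest{k:.1f}",[*REST,.028],down(RYAW+np.pi/2+k))
t("brush up",[*BR,.2],down(BYAW-np.pi/2))
for s in (1,-1):
  for th in (0,15,25,35):
    for a in range(-60,121,30):
      p,R=dip(np.deg2rad(a),np.deg2rad(th),.03,s); q=solver.inverse_kinematics(p,R)
      if q is not None: print(s,th,a,np.asarray(q),p)
E
```

```text
lid -180 [ 0.2496  1.0212 -1.3327  1.7445  1.0461  1.2783  1.7932]
lid -150 [ 0.2496  1.0212 -1.3327  1.7445  1.0461  1.2783  2.3168]
lid -120 [-1.0638  0.5898  0.6601  1.832  -0.4594  0.8776 -2.2791]
lid -90 [ 0.0351  0.7042 -0.8604  1.7565  0.6315  0.9816 -2.6468]
lid -60 [-0.0475  0.6496 -0.7288  1.7617  0.5246  0.9347 -2.0439]
lid -30 [-0.0351  0.6568 -0.748   1.7609  0.5398  0.9408 -1.5318]
lid 0 [ 0.0656  0.7292 -0.9122  1.7547  0.6748  1.0036 -1.1073]
lid 30 [ 0.0972  0.7589 -0.9686  1.7528  0.7227  1.0301 -0.6178]
lid 60 [ 0.1102  0.7724 -0.9927  1.7521  0.7434  1.0423 -0.1086]
lid 90 [ 0.1043  0.7662 -0.9817  1.7524  0.734   1.0367  0.4215]
lid 120 [ 0.169   0.8469 -1.1117  1.7488  0.8475  1.1107  0.8679]
lid 150 [ 0.2496  1.0212 -1.3327  1.7445  1.0461  1.2783  1.2696]
dish -180 [ 0.6427  1.0225 -1.3331  2.0268  1.1417  1.1483  1.918 ]
dish -150 [-0.9864  0.6248  0.8853  2.123  -0.7397  0.7366 -2.2287]
dish -120 [ 0.0792  0.5179 -0.4579  2.0568  0.372   0.646  -2.7218]
dish -90 [ 0.1367  0.5348 -0.53    2.0533  0.4325  0.662  -2.2502]
dish -60 [ 0.2468  0.5769 -0.6717  2.04
[... 4591 characters left out ...]
8584 -0.2717  1.6641 -0.8716  1.2994 -2.2608] [0.4988 0.3475 0.1226]
-1 35 -60 [-0.3614  0.9682 -0.8597  1.6841  1.3179  1.8019 -1.1559] [0.5562 0.2479 0.111 ]
-1 35 -30 [-0.2901  0.8578 -0.8942  1.9805  1.6321  1.5561 -0.994 ] [0.5791 0.2708 0.111 ]
-1 35 0 [-0.6758  0.5311 -0.2323  2.2591  1.9958  0.8633 -1.1029] [0.5874 0.302  0.111 ]
-1 35 30 [ 0.4359  1.1232 -1.3351  2.3193  2.4719  1.0681 -0.2426] [0.5791 0.3332 0.111 ]
-1 35 60 [ 0.675   1.1436 -1.3216  2.2152  2.3654  0.375   0.3588] [0.5562 0.3561 0.111 ]
-1 35 90 [ 0.0912  0.6569 -0.3627  2.0014 -1.2492  0.7684 -2.2666] [0.525  0.3644 0.111 ]
-1 35 120 [ 0.024   0.7837 -0.3286  1.7054 -0.763   1.1428 -2.3711] [0.4938 0.3561 0.111 ]
```

```bash
python3 - <<'E'
from h import *
W=cloud("top",np.load("pics/a_top.npy")); V=cloud("side",np.load("pics/a_side.npy"))
A=np.vstack([W.reshape(-1,3),V.reshape(-1,3)]); A=A[~np.isnan(A).any(1)]
# height map 5cm cells
xs=np.arange(.2,1.0,.05); ys=np.arange(.8,-.85,-.05)
print("y\\x  "+" ".join(f"{x*100:4.0f}" for x in xs))
for y in ys:
    r=[]
    for x in xs:
        m=(A[:,0]>=x)&(A[:,0]<x+.05)&(A[:,1]>=y)&(A[:,1]<y+.05); r.append(f"{100*A[m,2].max():4.0f}" if m.any() else "   .")
    print(f"{y*100:4.0f} "," ".join(r))
E
```

```text
y\x    20   25   30   35   40   45   50   55   60   65   70   75   80   85   90   95
  80     .    .    .    .    .    .    .    .    .    .    .    .    .    .    .    .
  75    -0   -0    .    .    .    .    .    .    .   -0   -1   -0   -1   -0   -0    .
  70     1    0   15   15   15   15   15   15    1    1    0    0    1    0    1   -0
  65     0    1   15   16   16   16   16   15    1    1    2    1    1    0    1   -1
  60     1    0   15   16   16   16   16   15    1    1   19   16    1    0    1    .
  55     0    1   15   16   16   16   16   15    0    1   19   16    1    0    0    .
  50     0    1   15   15   15   15   15   15    1    1    2    2    0    0    1    .
  45     0    0    0    0    0    2    2    2    1    1    1    1    1    1    1    .
  40     1    0    0    0    0    2    5    2    0    1    1    1    1    1    1    .
  35     0    0    1    2    2    2    2    1    0    1    2    1    1    1    0    .
  30     1    0    2    5    2    8   11    8    1    1    2    2    2    2    0   -0
  25     1    0    2    2    2    8   11    8    0    0    2    1    
[... 1122 characters left out ...]
 6    5    .
 -45     0    0    0    0    0    0    0    0    0    0    1    6    6    6    6    .
 -50     0    0    0    0    0    1    3    3    3    3    3    6    5    6    6    .
 -55     1    0    0    0    1    0    3   26   26    3    3    6    6    6    6    .
 -60    55    1    0    0    1    0    3   30   30   29    2    6    6    6    6    .
 -65    54    0    0    0    0    0    3   30   30   29    3    0    0    1    0    .
 -70    35    0    1    1    1    0    3   36   36   35    3    1    1    1    0    .
 -75    35    1    0    0    0    0    2   34   32    3    3    0    1    1    1   -0
 -80    -0   -0   -0   -0   -0   -0    .    .    .    .    .    .   -0    .   -0    .
```

```bash
python3 - <<'E'
from h import *
def st(n):
    s=env.sense(); print(n,"t",round(s["t"],2),s["ee_pos"],"F",s["wrist_force"],"w",round(s["gripper_width"],4)); return s
env.movel([.145,-.50,.28],rate=.25); st("retract")
R=down(np.deg2rad(30))
env.reach([*POT,.20],R); s=st("above"); print(s["joint_positions"])
env.movel([*POT,.082],rate=.12); s=st("low")
p,d=viewer.read_camera("side"); cv2.imwrite("pics/c_side.png",p[:,:,::-1])
u,v=pix("side",[*POT,.09]).astype(int); cv2.imwrite("pics/c_crop.png",cv2.resize(p[v-70:v+70,u-90:u+90,::-1],None,fx=4,fy=4))
E
```

```text
retract t 2.18 [ 0.145  -0.5004  0.2796] F [-0.6347  0.4554 -1.1932] w 0.0917
above t 5.3 [0.5257 0.3009 0.2   ] F [-1.0103 -0.5103 -0.1365] w 0.0921
[ 0.0575  0.5457 -0.8798  1.6614  0.4538  1.1523 -0.4185]
low t 6.43 [0.5255 0.3025 0.0828] F [ 0.82   -0.0784  0.239 ] w 0.092
```

View pics/c_crop.png

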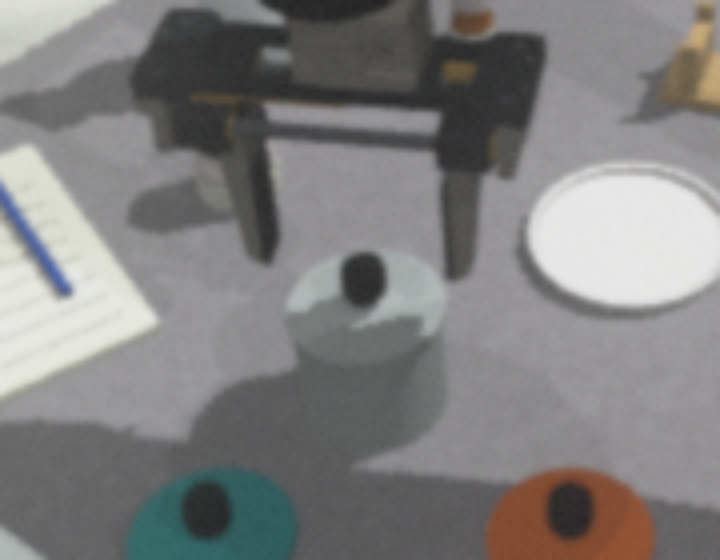

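```bash
python3 - <<'E'
from h import *
def st(n):
    s=env.sense(); print(n,"t",round(s["t"],2),s["ee_pos"],"F",s["wrist_force"],"w",round(s["gripper_width"],4)); return s
effector.grasp(20); s=st("grasp")
if .015<s["gripper_width"]<.03:
    x,y=s["ee_pos"][:2]
    env.movel([x,y,.20],rate=.10); env.pause(.3); s=st("lift")
    for c in("top","side"):
        p,d=viewer.read_camera(c); cv2.imwrite(f"pics/d_{c}.png",p[:,:,::-1]); np.save(f"pics/d_{c}.npy",d)
        W=cloud(c,d)
        q=W[near(W,POT,.06,.062,.085)]; print(c,"pot rim",len(q),cv2.minEnclosingCircle(q[:,:2].astype(np.float32)))
        q=W[near(W,POT,.055,.175,.205)]; print(c,"lid",len(q),q.mean(0),np.median(q[:,2]),cv2.minEnclosingCircle(q[:,:2].astype(np.float32)))
    u,v=pix("side",[*POT,.15]).astype(int); cv2.imwrite("pics/d_crop.png",cv2.resize(p[v-70:v+70,u-90:u+90,::-1],None,fx=4,fy=4))
E
```

```text
grasp t 7.83 [0.525 0.302 0.082] F [ 1.3625 -0.3161  0.488 ] w 0.0006
```

```bash
python3 - <<'E'
from h import *
ims=[]
for c in("top","side"):
    p,d=viewer.read_camera(c); np.save(f"pics/e_{c}.npy",d)
    u,v=pix(c,[*POT,.09]).astype(int); ims.append(cv2.resize(p[v-52:v+53,u-50:u+50,::-1],(395,415),interpolation=cv2.INTER_CUBIC))
cv2.imwrite("pics/e.png",np.hstack(ims)); s=env.sense(); print(s["ee_pos"],s["tcp_rot"],s["joint_positions"],s["gripper_width"],s["wrist_force"])
E
```

```text
[0.525 0.302 0.082] [[ 0.5   -0.     0.866]
 [-0.866 -0.     0.5  ]
 [-0.    -1.    -0.   ]] [-0.0071  0.6727 -0.7918  1.7586  0.5733  0.9569 -0.5096] 0.00038705386304740475 [ 0.0466 -0.1101  0.4785]
```

View pics/e.png

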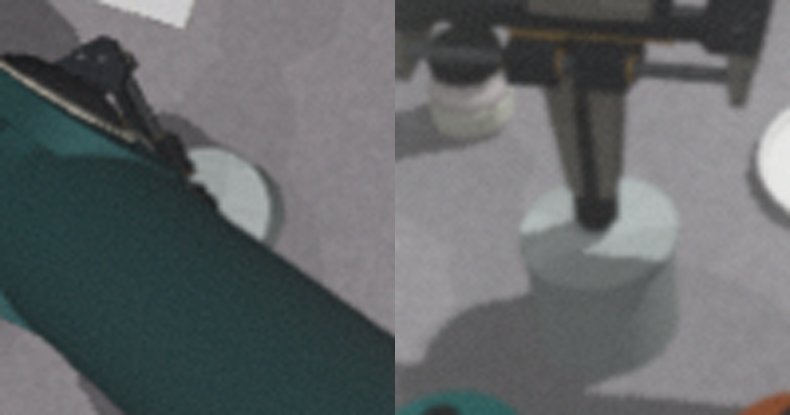

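```bash
python3 - <<'E'
from h import *
V=cloud("side",np.load("pics/e_side.npy")); T=cloud("top",np.load("pics/e_top.npy"))
x=np.array([.5,-.866]); z=np.array([.866,.5])
for n,W in(("side",V),("top",T)):
    m=near(W,POT,.08,.079,.35); q=W[m]; r=q[:,:2]-POT; a=r@x; b=r@z
    for h in np.arange(.08,.24,.008):
        k=(q[:,2]>=h)&(q[:,2]<h+.008)
        if k.any(): print(n,round(h,3),k.sum(),"along x",np.percentile(a[k],[0,25,50,75,100]),"along z",b[k].min(),b[k].max())
m=near(V,POT,.06,.068,.083); q=V[m]; print(cv2.minEnclosingCircle(q[:,:2].astype(np.float32)),len(q))
E
```

```text
side 0.08 14 along x [-0.0115 -0.0098 -0.0087 -0.0063 -0.0026] along z -0.011177774938573767 0.009650455203540078
side 0.088 32 along x [-0.0124 -0.01   -0.0085 -0.0056  0.0008] along z -0.011099655165313601 0.01175773515237419
side 0.096 43 along x [-0.0119 -0.0096 -0.0073 -0.0045  0.0065] along z -0.011433491120687624 0.011051680782207767
side 0.104 12 along x [-0.0111 -0.01   -0.0097 -0.0087 -0.0072] along z -0.007931807797460895 0.006598336330880971
side 0.112 40 along x [-0.0122 -0.0107 -0.0098 -0.0085  0.0037] along z -0.014229561859960597 0.010985657380798305
side 0.12 44 along x [-0.0134 -0.0107 -0.0098 -0.0092  0.0023] along z -0.015224359137613662 0.011803688369876242
side 0.128 44 along x [-0.0127 -0.0114 -0.0103 -0.0092  0.0023] along z -0.01604031479527126 0.012686569223472924
side 0.136 42 along x [-0.013  -0.011  -0.0101 -0.0093  0.0024] along z -0.016817684717327957 0.014594359267596245
side 0.144 55 along x [-0.0123 -0.0112 -0.0105 -0.0093  0.0014] along z -0.01746562993435269 0.015630909550464214
side 0.152 49 along x [-0.0129 -0.0112 -0.0102 -0.0093  0.0103] along 
[... 1402 characters left out ...]
6 1 along x [0.0122 0.0122 0.0122 0.0122 0.0122] along z 0.0011992187275461062 0.0011992187275461062
top 0.2 10 along x [0.0247 0.0301 0.0303 0.0304 0.0305] along z -0.02405044949639272 0.03324194958784607
top 0.208 62 along x [0.0176 0.0211 0.0233 0.0252 0.0309] along z -0.021560765048354726 0.0701345063723332
top 0.216 60 along x [0.02   0.0245 0.0272 0.0292 0.0306] along z -0.01937259769600074 0.06223112238962891
top 0.224 7 along x [0.0116 0.0164 0.0212 0.0218 0.0297] along z 0.04092781946211119 0.07296283470651703
top 0.232 80 along x [0.0019 0.0141 0.0186 0.0211 0.0291] along z 0.02897726461817557 0.07968584666156331
((0.5258894562721252, 0.30238017439842224), 0.043858498334884644) 803
```

```bash
cat > meas.py <<'E'
from h import *
def shot(tag,box=(.14,)):
    s=env.sense(); R=s["tcp_rot"]; p0=s["ee_pos"]; ims=[]
    for c in("side","top"):
        p,d=viewer.read_camera(c); cv2.imwrite(f"pics/{tag}_{c}.png",p[:,:,::-1]); np.save(f"pics/{tag}_{c}.npy",d)
        W=cloud(c,d).reshape(-1,3); W=W[~np.isnan(W).any(1)]; L=(W-p0)@R  # tool coords
        k=(abs(L[:,0])<.018)&(abs(L[:,2])<.03)&(L[:,1]>-.09)&(L[:,1]<.04); q=L[k]
        h,e=np.histogram(q[:,1],np.arange(-.09,.041,.005)); print(c,"tool-y hist",dict(zip(np.round(e[:-1]*1000).astype(int).tolist(),h.tolist())))
        k2=k&(L[:,1]>-.08)&(L[:,1]<-.03); 
        if k2.any(): print(" x",L[k2,0].min(),L[k2,0].max()," z",L[k2,2].min(),L[k2,2].max())
        u,v=pix(c,p0).astype(int); u=np.clip(u,65,494); v=np.clip(v,65,354)
        im=cv2.resize(p[v-65:v+65,u-65:u+65,::-1],(390,390),interpolation=cv2.INTER_CUBIC)
        a=(pix(c,p0)-[u-65,v-65])*3; cv2.circle(im,tuple(a.astype(int).tolist()),4,(0,0,255),-1); ims.append(im)
    cv2.imwrite(f"pics/{tag}.png",np.hstack(ims)); print(tag,s["t"],p0,s["gripper_width"])
E
python3 - <<'E'
from meas import *
env.movel([.525,.302,.20],rate=.2); shot("f")
E
```

```text
side tool-y hist {-90: 56, -85: 49, -80: 46, -75: 38, -70: 46, -65: 37, -60: 41, -55: 34, -50: 31, -45: 36, -40: 28, -35: 35, -30: 12, -25: 0, -20: 0, -15: 0, -10: 0, -5: 0, 0: 0, 5: 0, 10: 0, 15: 0, 20: 0, 25: 0, 30: 0, 35: 0}
 x -0.014022972058135168 0.00977955642490895  z -0.018676421647676054 0.016102717009175857
top tool-y hist {-90: 0, -85: 0, -80: 0, -75: 0, -70: 0, -65: 0, -60: 0, -55: 0, -50: 0, -45: 0, -40: 0, -35: 0, -30: 0, -25: 0, -20: 0, -15: 0, -10: 0, -5: 0, 0: 0, 5: 0, 10: 0, 15: 0, 20: 0, 25: 0, 30: 0, 35: 0}
f 8.675 [0.5245 0.3013 0.1989] 0.00034547738971400733
```

View pics/f.png

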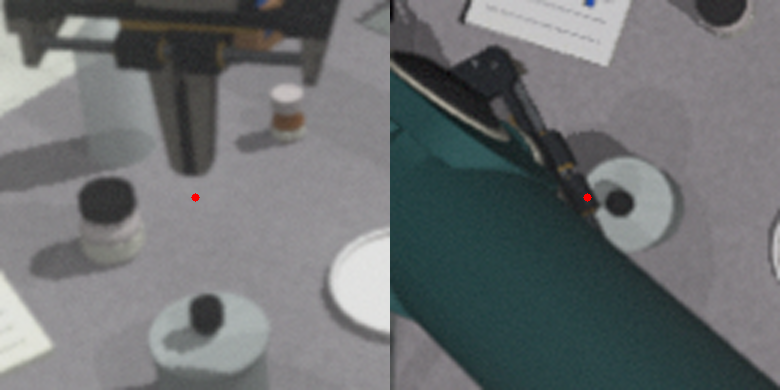

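```bash
python3 - <<'E'
from meas import *
best=None
for s in (1,):
  for th in (20,):
    for a in range(90,125,5):
      p,R=dip(np.deg2rad(a),np.deg2rad(th),.03,s); q=solver.inverse_kinematics(p,R); q2=solver.inverse_kinematics(p+[0,0,.12],R)
      print(a,q,q2)
p,R=dip(np.deg2rad(105),np.deg2rad(20),.03,1); 
env.reach(p+[0,0,.12],R); shot("g"); print(env.sense()["joint_positions"],env.sense()["tcp_rot"])
E
```

```text
90 [ 0.7853  1.3127 -1.2366  1.9727 -0.161   0.4231  0.2086] [ 0.8173  1.0686 -1.3196  1.9692 -0.3847  0.5276  0.1957]
95 [ 0.7527  1.2972 -1.2129  1.9128 -0.1721  0.5421  0.2403] [ 0.7821  1.0648 -1.2879  1.9093 -0.3684  0.6436  0.2102]
100 [ 0.7156  1.2837 -1.188   1.8519 -0.1784  0.6571  0.2678] [ 0.7428  1.0632 -1.2568  1.8486 -0.3531  0.7554  0.2252]
105 [ 0.6744  1.2721 -1.1618  1.7905 -0.1821  0.7686  0.2938] [ 0.6999  1.0632 -1.2259  1.7872 -0.3392  0.8639  0.2414]
110 [ 0.6298  1.2623 -1.1343  1.7288 -0.1843  0.8767  0.3193] [ 0.6541  1.0646 -1.1952  1.7255 -0.3265  0.9693  0.2586]
115 [ 0.5825  1.2544 -1.106   1.667  -0.1849  0.9816  0.3446] [ 0.606   1.0674 -1.165   1.6637 -0.3143  1.0717  0.2767]
120 [ 0.5332  1.2488 -1.0774  1.6054 -0.1834  1.0835  0.3694] [ 0.5563  1.0718 -1.1358  1.6021 -0.3019  1.1714  0.2952]
side tool-y hist {-90: 46, -85: 50, -80: 53, -75: 47, -70: 49, -65: 48, -60: 47, -55: 45, -50: 49, -45: 44, -40: 43, -35: 46, -30: 71, -25: 0, -20: 0, -15: 0, -10: 0, -5: 0, 0: 0, 5: 0, 10: 0, 15: 0, 20: 0, 25: 0, 30: 0, 35: 0}
 x -0.01309995342569019 0.010718412473313732  z -0.019605848062151494 0.015424918836236355
top tool-y hist {-90: 48, -85: 34, -80: 34, -75: 31, -70: 31, -65: 29, -60: 29, -55: 30, -50: 23, -45: 28, -40: 26, -35: 20, -30: 20, -25: 6, -20: 0, -15: 0, -10: 0, -5: 0, 0: 0, 5: 0, 10: 0, 15: 0, 20: 0, 25: 0, 30: 0, 35: 0}
 x -0.015541215964990716 0.003126794613535877  z -0.0194690382464485 0.014428262922504017
g 9.5583 [0.5116 0.3477 0.2473] 0.0003194210430605131
[ 0.6954  1.0604 -1.2271  1.7879 -0.338   0.8644  0.2404] [[ 0.0927 -0.2482  0.9643]
 [-0.3317  0.9054  0.265 ]
 [-0.9388 -0.3444  0.0016]]
```

View pics/g.png

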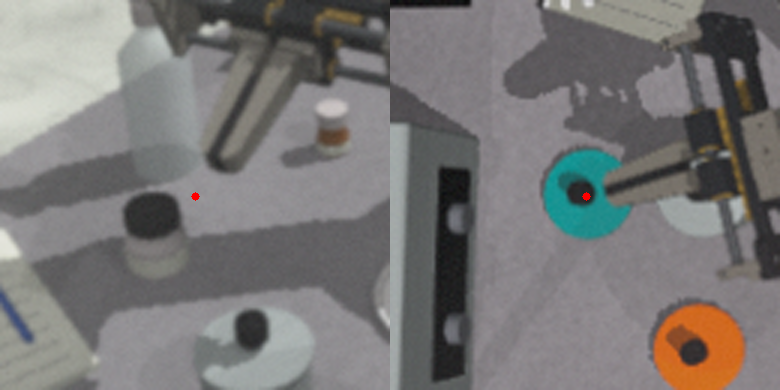

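```bash
python3 - <<'E'
from h import *
for tag,p0,R in (("f",[.5245,.3013,.1989],down(np.deg2rad(30))),("g",[.5116,.3477,.2473],np.array([[ 0.0927,-0.2482,0.9643],[-0.3317,0.9054,0.265],[-0.9388,-0.3444,0.0016]]))):
  for c in("side","top"):
    W=cloud(c,np.load(f"pics/{tag}_{c}.npy")).reshape(-1,3); W=W[~np.isnan(W).any(1)]; L=(W-p0)@R
    k=(abs(L[:,0])<.018)&(abs(L[:,2])<.03)&(L[:,1]>-.09)&(L[:,1]<.04); q=L[k]
    if len(q): print(tag,c,np.sort(q[:,1])[-15:])
E
```

```text
f side [-0.0308 -0.0306 -0.0301 -0.0295 -0.0291 -0.0285 -0.0284 -0.0283 -0.0281
 -0.0277 -0.0272 -0.0269 -0.0262 -0.0257 -0.0256]
g side [-0.0265 -0.0264 -0.0263 -0.0262 -0.0262 -0.026  -0.026  -0.0259 -0.0258
 -0.0258 -0.0257 -0.0257 -0.0255 -0.0255 -0.0255]
g top [-0.0269 -0.0269 -0.0268 -0.0264 -0.0264 -0.026  -0.026  -0.0254 -0.0251
 -0.025  -0.0249 -0.0248 -0.0246 -0.0233 -0.0232]
```

```bash
cat >> h.py <<'E'
D=.0255
def st(n):
    s=env.sense(); print(n,"t",round(s["t"],2),s["ee_pos"],"F",s["wrist_force"],"w",round(s["gripper_width"],4)); return s
E
python3 - <<'E'
from h import *
R=down(np.deg2rad(30))
effector.release()
env.reach([*POT,.16],R); s=st("above"); print(s["joint_positions"])
env.movel([*POT,.085],rate=.15)
env.movel([*POT,.080-D],rate=.06); s=st("low")
effector.grasp(20); s=st("grasp")
if .015<s["gripper_width"]<.03:
    env.movel([*POT,.17],rate=.10); env.pause(.2); s=st("lift")
    for c in("top","side"):
        p,d=viewer.read_camera(c); cv2.imwrite(f"pics/i_{c}.png",p[:,:,::-1]); np.save(f"pics/i_{c}.npy",d)
        W=cloud(c,d)
        q=W[near(W,POT,.06,.062,.085)]; print(c,"pot rim",len(q),len(q) and cv2.minEnclosingCircle(q[:,:2].astype(np.float32)))
        q=W[near(W,POT,.055,.175,.195)]; print(c,"lid",len(q),np.percentile(q[:,2],[5,50,95]) if len(q) else 0,len(q) and cv2.minEnclosingCircle(q[:,:2].astype(np.float32)))
    u,v=pix("side",[*POT,.14]).astype(int); cv2.imwrite("pics/i.png",cv2.resize(p[v-70:v+70,u-90:u+90,::-1],None,fx=4,fy=4))
E
```

```text
above t 11.86 [0.5245 0.301  0.159 ] F [ 0.6039 -1.0985 -0.4384] w 0.092
[ 0.0062  0.5663 -0.8016  1.7035  0.4536  1.0702 -0.4186]
low t 13.17 [0.5249 0.3022 0.0544] F [ 0.435  -0.1205  0.4713] w 0.0917
grasp t 14.21 [0.5251 0.3021 0.0545] F [-0.0075  0.9996  0.3657] w 0.0228
lift t 15.72 [0.5248 0.3019 0.1695] F [ 0.5037 -0.668  -0.2624] w 0.0232
top pot rim 68 ((0.5255855917930603, 0.2964428961277008), 0.03839779645204544)
top lid 397 [0.1871 0.1898 0.1926] ((0.5274326801300049, 0.2918931841850281), 0.04167580604553223)
side pot rim 311 ((0.5271447896957397, 0.30356287956237793), 0.0421755351126194)
side lid 692 [0.1878 0.1903 0.1919] ((0.5238479375839233, 0.3013593852519989), 0.04364512488245964)
```

View pics/i.png

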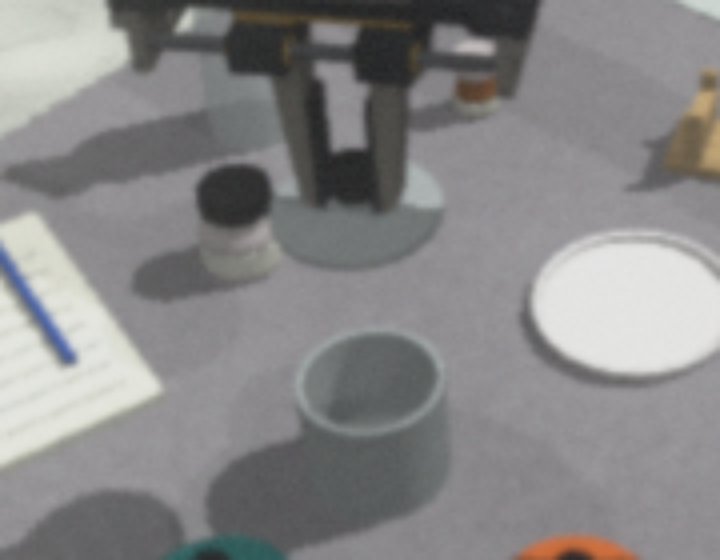

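```bash
python3 - <<'E'
from h import *
R=down(np.deg2rad(30))
env.reach([*DISH,.13],R); s=st("above dish"); print(s["joint_positions"])
env.movel([*DISH,.015],rate=.12); env.pause(.2); s=st("near"); f0=s["wrist_force"][2]
z=.015
for z in (.004,0,-.0015,-.0025,-.0035,-.0042,-.005):
    env.movel([*DISH,z],rate=.03); env.pause(.1); s=st(z)
    if s["wrist_force"][2]-f0>2.0: break
effector.release(); s=st("rel")
env.movel([*s["ee_pos"][:2],.12],rate=.15); st("up")
c="side"
p,d=viewer.read_camera(c); np.save(f"pics/j_{c}.npy",d); cv2.imwrite("pics/j_side.png",p[:,:,::-1])
W=cloud(c,d)
q=W[near(W,DISH,.055,.013,.023)]; print("lid disc",len(q),np.percentile(q[:,2],[5,50,95]),cv2.minEnclosingCircle(q[:,:2].astype(np.float32)))
E
python3 - <<'E'
import cv2
p=cv2.imread("pics/j_side.png"); cv2.imwrite("pics/j.png",cv2.resize(p[180:360,150:390],None,fx=3,fy=3))
E
```

```text
above dish t 16.62 [0.4873 0.1151 0.1308] F [ 0.6658  0.1971 -1.4753] w 0.0236
[ 0.3935  0.4311 -0.8428  1.9753  0.406   0.9083 -0.1349]
near t 17.93 [0.4869 0.1136 0.0156] F [-0.2669 -0.0753 -2.098 ] w 0.0234
0.004 t 18.55 [0.4864 0.1137 0.004 ] F [ 0.4732 -0.4556 -2.0478] w 0.0235
0 t 18.93 [ 0.4864  0.1136 -0.    ] F [-0.2103  0.3823 -1.3115] w 0.0232
-0.0015 t 19.28 [ 0.4864  0.1136 -0.0015] F [ 0.2686 -0.2993 -0.8202] w 0.0233
-0.0025 t 19.63 [ 0.4864  0.1136 -0.0025] F [-0.5615 -0.4564 -0.8984] w 0.0232
-0.0035 t 19.98 [ 0.4864  0.1136 -0.0035] F [-0.8212 -0.3417 -0.9945] w 0.0232
-0.0042 t 20.33 [ 0.4864  0.1136 -0.0036] F [-2.8673 -0.181   6.5206] w 0.0234
rel t 21.42 [ 0.4864  0.1136 -0.0042] F [ 0.2633 -0.4453 -0.5143] w 0.092
up t 22.39 [0.4858 0.1132 0.1193] F [-0.1325 -0.7778 -0.6577] w 0.0914
lid disc 571 [0.015  0.0172 0.0195] ((0.4858938753604889, 0.11358435451984406), 0.043488260358572006)
```

View pics/j.png

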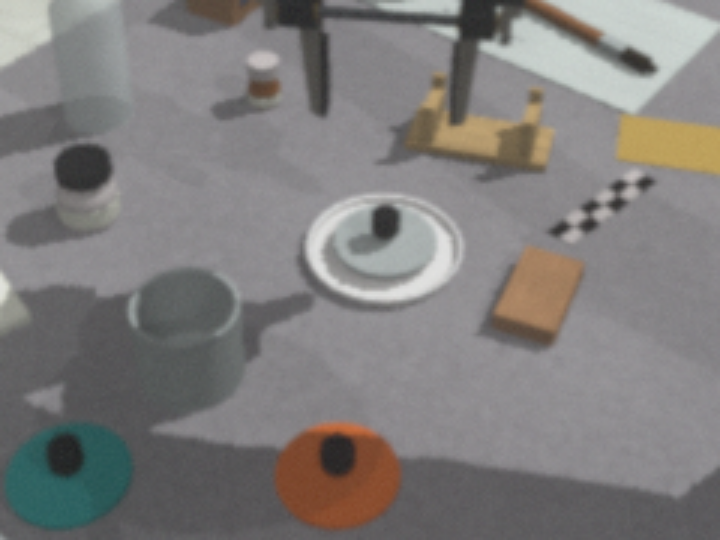

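```bash
python3 - <<'E'
from h import *
W=cloud("side",np.load("pics/j_side.npy")); q=W[near(W,POT,.06,.064,.08)]; print("pot rim",len(q),cv2.minEnclosingCircle(q[:,:2].astype(np.float32)),np.median(q[:,2]))
R=down(BYAW+np.pi/2)
env.reach([*BR,.13],R); s=st("above br"); print(s["joint_positions"])
p,d=viewer.read_camera("side"); cv2.imwrite("pics/k_side.png",p[:,:,::-1])
env.movel([*BR,.01],rate=.15); env.pause(.15); s=st("near"); f0=s["wrist_force"][2]
for z in (-.010,-.017,-.0195,-.021):
    env.movel([*BR,z],rate=.05); env.pause(.1); s=st(z)
    if s["wrist_force"][2]-f0>2.5: break
p,d=viewer.read_camera("side"); cv2.imwrite("pics/k2_side.png",p[:,:,::-1])
im=[cv2.resize(cv2.imread(f"pics/{n}_side.png")[140:240,260:400],(390,280),interpolation=cv2.INTER_CUBIC) for n in("k","k2")]
cv2.imwrite("pics/k.png",np.hstack(im))
E
```

```text
pot rim 261 ((0.5264022946357727, 0.3012073040008545), 0.04190885275602341) 0.06824425891774777
above br t 23.88 [ 0.5173 -0.2699  0.1296] F [-0.2375  0.2895 -1.01  ] w 0.0922
[ 0.6409  0.4434 -0.2778  1.806   0.148   0.9134 -1.4742]
near t 25.03 [ 0.5178 -0.2719  0.0111] F [-0.5877  0.1556  0.0408] w 0.0918
-0.01 t 25.68 [ 0.5172 -0.2715 -0.01  ] F [0.5872 0.5315 0.1338] w 0.0918
-0.017 t 26.07 [ 0.517  -0.2715 -0.0171] F [-0.3309  0.1642  0.1923] w 0.0918
-0.0195 t 26.43 [ 0.517  -0.2714 -0.0195] F [-0.3221  0.6296  0.2513] w 0.0924
-0.021 t 26.77 [ 0.517  -0.2715 -0.021 ] F [-0.7999  0.8574  0.7707] w 0.092
```

View pics/k.png

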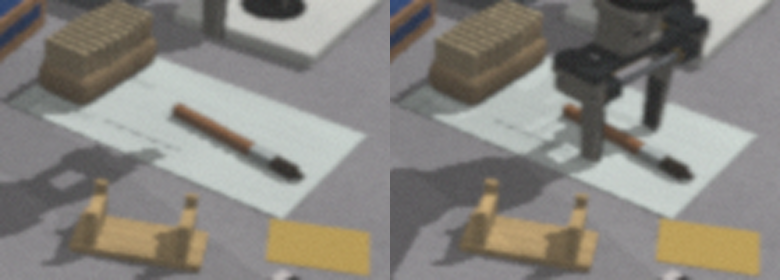

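Fingers straddle the handle just ahead of the ferrule (right panel, finger tips about (592,158) and (650,128)). Grasp, lift, then measure the brush in the hand.

```bash
python3 - <<'E'
from h import *
effector.grasp(25); s=st("grasp")
if .009<s["gripper_width"]<.02:
    env.movel([*BR,.14],rate=.12); env.pause(.15); s=st("lift")
    p0=s["ee_pos"];R=s["tcp_rot"]; ims=[]
    for c in("side","top"):
        p,d=viewer.read_camera(c); cv2.imwrite(f"pics/l_{c}.png",p[:,:,::-1]); np.save(f"pics/l_{c}.npy",d)
        W=cloud(c,d).reshape(-1,3); L=(W-p0)@R
        with np.errstate(all='ignore'): k=(abs(L[:,2])<.02)&(L[:,1]>-.05)&(L[:,1]<-.01)&(abs(L[:,0])<.13)
        q=L[k]; print(c,len(q),"x",q[:,0].min(),q[:,0].max())
        for a in np.arange(-.1,.11,.02):
            m=(q[:,0]>=a)&(q[:,0]<a+.02)
            if m.any(): print("  ",round(a,2),m.sum(),"y(tool) min/max",q[m,1].min(),q[m,1].max(),"z mid",(q[m,2].min()+q[m,2].max())/2)
        u,v=pix(c,p0).astype(int); ims.append(cv2.resize(p[v-50:v+50,u-65:u+65,::-1],(390,300),interpolation=cv2.INTER_CUBIC))
    cv2.imwrite("pics/l.png",np.hstack(ims))
E
```

```text
grasp t 27.98 [ 0.517  -0.2715 -0.021 ] F [0.5596 0.2698 0.4592] w 0.0138
lift t 29.62 [ 0.5167 -0.2713  0.1393] F [ 0.2141  0.3102 -0.5106] w 0.0135
side 340 x -0.08477693383975604 0.09807848554760226
   -0.1 6 y(tool) min/max -0.03547560715329748 -0.025602306063575216 z mid 0.0001359778243410479
   -0.08 30 y(tool) min/max -0.040141995672987096 -0.023434246620226095 z mid -0.002391487803512262
   -0.06 34 y(tool) min/max -0.03882776712167803 -0.02370770409376125 z mid -0.0023562719071709482
   -0.04 29 y(tool) min/max -0.039061404699843864 -0.02442340388963525 z mid -0.002090091956757327
   -0.02 15 y(tool) min/max -0.04938187691584756 -0.024924137569590783 z mid -0.012655170443076298
   0.0 76 y(tool) min/max -0.049874583926833665 -0.02443699139694027 z mid -0.0005546941077530735
   0.02 37 y(tool) min/max -0.03982413559872851 -0.022298516057583307 z mid -0.0005666609886323219
   0.04 41 y(tool) min/max -0.03793212718684247 -0.01984439879613063 z mid -4.080480392699287e-05
   0.06 41 y(tool) min/max -0.0371339499071722 -0.022982224002549904 z mid -0.00141025182173855
   0.08 31 y(tool) min/max -0.03766668168955395 -0.02531097980232299 z mid -0.002834052510658759
top 299 x -0.08351361099460199 0.09921878697886855
   -0.1 9 y(tool) min/max -0.03781324931972986 -0.029567037707781824 z mid -0.0011961154149301352
   -0.08 51 y(tool) min/max -0.041583677852581796 -0.024688934365928766 z mid -0.0004146406321868033
   -0.06 42 y(tool) min/max -0.04039001459373514 -0.025445860445638638 z mid -0.001813574941982005
   0.02 37 y(tool) min/max -0.03936556533408561 -0.02367639844013078 z mid -0.0016434509508551905
   0.04 60 y(tool) min/max -0.03915956830419516 -0.020940398988533466 z mid -0.0019137193320472186
   0.06 58 y(tool) min/max -0.03694332530740998 -0.018446900068146855 z mid -0.0014321027422226794
   0.08 42 y(tool) min/max -0.038555017589768356 -0.023237249085110687 z mid -0.0015242396963075196
```

View pics/l.png

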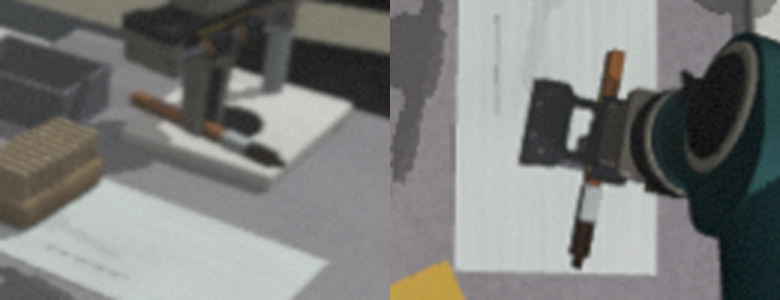

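```bash
cat >> h.py <<'E'
def dip2(a,th,depth,pot=POT,full=.031,L=.0995,g=.0315):
    p,R=dip(a,th,depth,1,pot,full,L); return p+(g-.019)*R[:,1],R
E
python3 - <<'E'
from h import *
for a in (95,105,115):
  for th in (15,20,25):
    r=[]
    for dep in (-.06,.031):
        p,R=dip2(np.deg2rad(a),np.deg2rad(th),dep); r.append(solver.inverse_kinematics(p,R))
    print(a,th,*r)
env.movel([*BR,.22],rate=.2)
A,T=np.deg2rad(105),np.deg2rad(20)
p,R=dip2(A,T,-.06)
q=solver.inverse_kinematics(p,R); print(q,p)
env.reach(p,R); env.pause(.2); s=st("hi"); p0=s["ee_pos"];R=s["tcp_rot"]; ims=[]
for c in("side","top"):
    im,d=viewer.read_camera(c); cv2.imwrite(f"pics/m_{c}.png",im[:,:,::-1]); np.save(f"pics/m_{c}.npy",d)
    W=cloud(c,d).reshape(-1,3); L=(W-p0)@R
    with np.errstate(all='ignore'): k=(abs(L[:,2])<.02)&(L[:,1]>-.05)&(L[:,1]<-.01)&(abs(L[:,0])<.11)
    q=L[k]; 
    if len(q): print(c,len(q),"x",q[:,0].min(),q[:,0].max()); m=q[:,0]>.085; print(W[k][m].mean(0) if m.any() else None)
    u,v=pix(c,[*POT,.12]).astype(int); ims.append(cv2.resize(im[v-65:v+65,u-65:u+65,::-1],(390,390),interpolation=cv2.INTER_CUBIC))
cv2.imwrite("pics/m.png",np.hstack(ims)); print("tip model",p0+R@[.0995,-.0315,0])
E
```

```text
95 15 [ 0.6357  0.9992 -1.0508  1.9254 -0.8203  0.6997  0.6606] [ 0.6826  1.2174 -1.0473  1.9064 -0.6127  0.628   0.6587]
95 20 [ 0.5924  0.9416 -1.0506  1.9238 -0.7796  0.6492  0.5732] [ 0.6524  1.1564 -1.0465  1.9165 -0.5721  0.5812  0.5776]
95 25 [ 0.5501  0.8978 -1.0607  1.9167 -0.6978  0.5958  0.4488] [ 0.6162  1.0953 -1.0405  1.9229 -0.5222  0.5412  0.4852]
105 15 [ 0.5959  1.0505 -1.0584  1.8102 -0.6023  0.8635  0.5171] [ 0.6181  1.2257 -1.0255  1.7826 -0.4587  0.8285  0.5521]
105 20 [ 0.5615  0.9972 -1.0622  1.8186 -0.5617  0.8127  0.4462] [ 0.594   1.17   -1.0249  1.7987 -0.4202  0.7815  0.4892]
105 25 [ 0.522   0.9478 -1.0656  1.8232 -0.5079  0.7654  0.3605] [ 0.5644  1.1138 -1.0197  1.812  -0.3785  0.7394  0.4207]
115 15 [ 0.5421  1.1005 -1.0672  1.6935 -0.4517  1.0389  0.4354] [ 0.5515  1.2544 -1.0248  1.6564 -0.3351  1.0209  0.4838]
115 20 [ 0.5131  1.0452 -1.0667  1.7122 -0.4203  0.9888  0.3871] [ 0.532   1.1999 -1.0211  1.6787 -0.3017  0.9736  0.4398]
115 25 [ 0.4793  0.9923 -1.066   1.7281 -0.3821  0.9408  0.329 ] [ 0.5071  1.1444 -1.0127  1.6993 -0.2688  0.9295  0.3934]
[ 0.4619  0.8806 -0.8812  1.8243 -0.7764  0.9029  0.6102] [0.5014 0.39   0.2127]
hi t 32.69 [0.5017 0.3897 0.2127] F [-0.252  -0.1218  0.0987] w 0.0137
side 701 x -0.08800046822567352 0.09878101392803088
[0.514  0.335  0.1365]
top 357 x -0.08823898066944671 0.08854067949049785
[0.522  0.3318 0.1408]
tip model [0.5182 0.3282 0.13  ]
```

View pics/m.png

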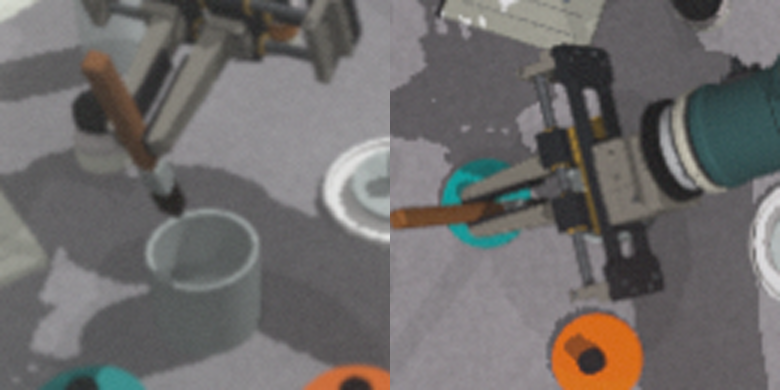

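```bash
python3 - <<'E'
from h import *
W=cloud("side",np.load("pics/m_side.npy")); q=W[near(W,POT,.06,.064,.075)]; print("pot rim",len(q),cv2.minEnclosingCircle(q[:,:2].astype(np.float32)))
A,T=np.deg2rad(105),np.deg2rad(20)
p,R=dip2(A,T,-.002); env.movel(p,rate=.1); st("rim")
p,R=dip2(A,T,.031); env.movel(p,rate=.05); s=st("in"); print("tip",s["ee_pos"]+s["tcp_rot"]@[.0995,-.0315,0])
ims=[]
for c in("side","top"):
    im,d=viewer.read_camera(c); cv2.imwrite(f"pics/n_{c}.png",im[:,:,::-1]); np.save(f"pics/n_{c}.npy",d)
    u,v=pix(c,[*POT,.08]).astype(int); ims.append(cv2.resize(im[v-55:v+55,u-55:u+55,::-1],(390,390),interpolation=cv2.INTER_CUBIC))
cv2.imwrite("pics/n.png",np.hstack(ims))
env.pause(1.1); s=st("held"); print("tip",s["ee_pos"]+s["tcp_rot"]@[.0995,-.0315,0])
E
```

```text
pot rim 258 ((0.5267577767372131, 0.3024420440196991), 0.04126216471195221)
rim t 33.56 [0.5068 0.37   0.1551] F [-0.7029  0.5628 -0.167 ] w 0.0134
in t 34.41 [0.5099 0.3583 0.122 ] F [0.0505 0.1318 0.2863] w 0.0136
tip [0.5264 0.2968 0.0393]
held t 35.61 [0.51   0.358  0.1217] F [-0.7441  0.6516  0.0367] w 0.0139
tip [0.5265 0.2965 0.039 ]
```

View pics/n.png

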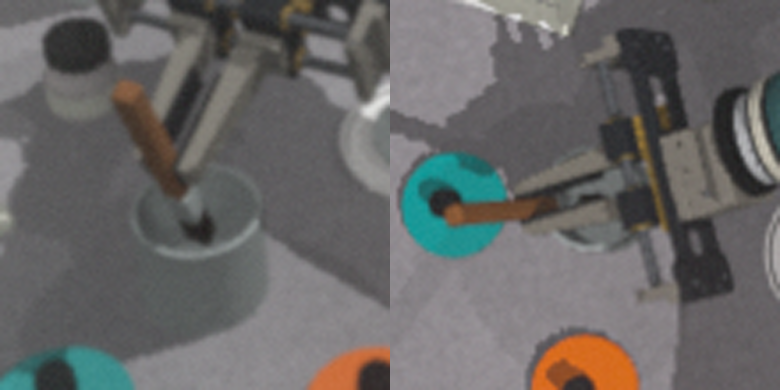

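```bash
python3 - <<'E'
from h import *
A,T=np.deg2rad(105),np.deg2rad(20)
p,R=dip2(A,T,-.06); env.movel(p,rate=.12); st("out")
q=REST+.004*np.array([np.cos(RYAW),np.sin(RYAW)])
R=down(RYAW-np.pi/2)
print(solver.inverse_kinematics([*q,.16],R))
env.movel(p+[0,0,.05],rate=.2)
env.reach([*q,.13],R); env.pause(.2); s=st("above rest")
p0=s["ee_pos"];Rt=s["tcp_rot"]; ims=[]
for c in("side","top"):
    im,d=viewer.read_camera(c); cv2.imwrite(f"pics/o_{c}.png",im[:,:,::-1]); np.save(f"pics/o_{c}.npy",d)
    W=cloud(c,d).reshape(-1,3); L=(W-p0)@Rt
    with np.errstate(all='ignore'): k=(abs(L[:,2])<.02)&(L[:,1]>-.05)&(L[:,1]<-.01)&(abs(L[:,0])<.13)
    g=L[k]
    if len(g):
        print(c,len(g),"x",g[:,0].min(),g[:,0].max())
        for a in np.arange(-.1,.11,.02):
            m=(g[:,0]>=a)&(g[:,0]<a+.02)
            if m.any(): print("  ",round(a,2),m.sum(),g[m,1].min(),g[m,1].max(),"z",(g[m,2].min()+g[m,2].max())/2)
    u,v=pix(c,[*REST,.08]).astype(int); ims.append(cv2.resize(im[v-60:v+60,u-60:u+60,::-1],(390,390),interpolation=cv2.INTER_CUBIC))
cv2.imwrite("pics/o.png",np.hstack(ims))
W=cloud("side",np.load("pics/o_side.npy")); g=W[near(W,POT,.06,.064,.075)]; print("pot rim",len(g),cv2.minEnclosingCircle(g[:,:2].astype(np.float32)))
E
```

```text
out t 36.57 [0.5015 0.3895 0.2118] F [ 0.681  -0.563  -0.2857] w 0.0139
[ 0.467   0.3135 -0.4957  1.9447  0.1844  0.9274 -1.3098]
above rest t 38.82 [ 0.5056 -0.0571  0.1297] F [-0.4378  0.165  -0.6055] w 0.0137
side 449 x -0.08470504067404186 0.09806680272626715
   -0.1 12 -0.03794336715791711 -0.023384136319612194 z -0.0017544266034431922
   -0.08 53 -0.03789389012713838 -0.02315395651552674 z -0.0020232092051682463
   -0.06 47 -0.037841265933055916 -0.023569117744295848 z -0.0029247468617466304
   -0.04 52 -0.0385298310843707 -0.023997254249279364 z -0.001541521819115052
   -0.02 31 -0.04886922132928306 -0.0257807264741949 z -0.00600763804386819
   0.0 44 -0.048599671404153735 -0.02236099191119102 z -0.004321218336660465
   0.02 53 -0.039780041186126616 -0.025211550641849424 z -0.00261212032174492
   0.04 58 -0.03868681528433255 -0.022358417213391817 z -0.00014074195784329058
   0.06 56 -0.03779546220563021 -0.023378480302893648 z -0.0003185756068685309
   0.08 43 -0.03658651995145107 -0.024060636055058274 z -0.002101463730830589
top 74 x -0.08501275250419753 -0.04637679213879148
   -0.1 12 -0.03775578919376253 -0.03005248329873375 z -0.0022691500298967827
   -0.08 47 -0.04009372119883668 -0.026483445797099193 z -0.0018335272670078097
   -0.06 15 -0.03785671535152464 -0.026611553002750993 z -0.005381180079076595
pot rim 256 ((0.5258581638336182, 0.30245208740234375), 0.04117933288216591)
```

View pics/o.png

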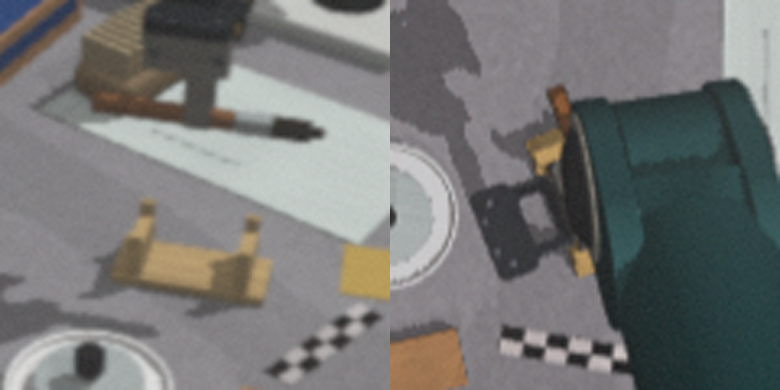

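```bash
python3 - <<'E'
from h import *
q=REST+.004*np.array([np.cos(RYAW),np.sin(RYAW)])
env.movel([*q,.04],rate=.12); env.pause(.2); s=st("near"); f0=s["wrist_force"][2]
for z in (.024,.019,.0175,.0165,.0155,.0145,.0138,.013):
    env.movel([*q,z],rate=.03); env.pause(.15); s=st(z)
    if s["wrist_force"][2]-f0>1.5: break
im,d=viewer.read_camera("side"); u,v=pix("side",[*REST,.05]).astype(int)
cv2.imwrite("pics/p.png",cv2.resize(im[v-50:v+50,u-65:u+65,::-1],(780,600),interpolation=cv2.INTER_CUBIC))
E
```

```text
near t 40.02 [ 0.5063 -0.0577  0.0407] F [-0.8221  0.0858 -0.2013] w 0.0137
0.024 t 40.85 [ 0.5059 -0.0575  0.0241] F [ 0.0099 -0.5162 -0.7168] w 0.0136
0.019 t 41.32 [ 0.5058 -0.0575  0.019 ] F [-0.4303 -0.1483 -0.1864] w 0.0136
0.0175 t 41.72 [ 0.5057 -0.0575  0.0175] F [ 0.1615 -0.4328 -0.3204] w 0.0134
0.0165 t 42.12 [ 0.5059 -0.0575  0.017 ] F [-1.1593  0.7174  5.8413] w 0.0136
```

View pics/p.png

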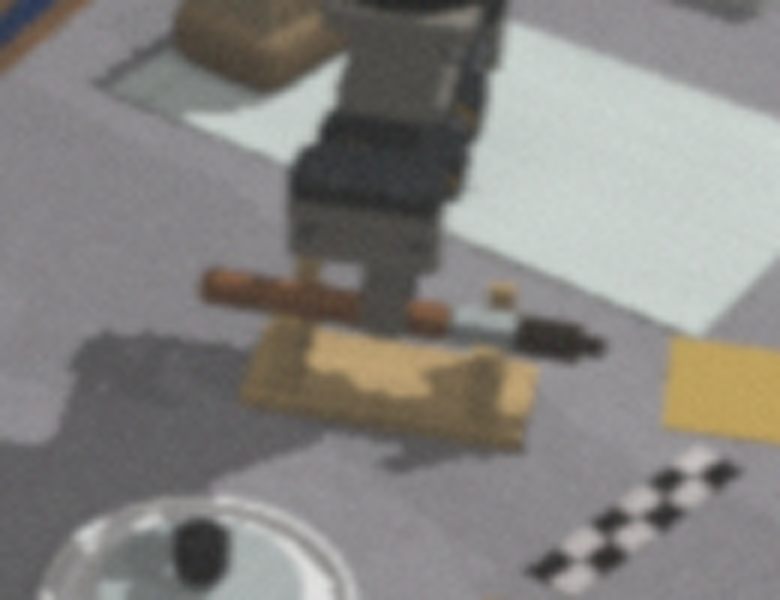

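```bash
python3 - <<'E'
from h import *
effector.release(); s=st("rel")
env.movel([*s["ee_pos"][:2],.16],rate=.12); s=st("up")
env.movel([.36,-.22,.28],rate=.25); st("away"); 
ims=[]
for c in("side","top"):
    im,d=viewer.read_camera(c); cv2.imwrite(f"pics/r_{c}.png",im[:,:,::-1]); np.save(f"pics/r_{c}.npy",d)
    W=cloud(c,d)
    u,v=pix(c,[*REST,.05]).astype(int); ims.append(cv2.resize(im[v-50:v+50,u-50:u+50,::-1],(390,390),interpolation=cv2.INTER_CUBIC))
    def r(n,ce,ra,a,b):
        q=W[near(W,ce,ra,a,b)]
        if len(q)>5: print(c,n,len(q),np.array(cv2.minEnclosingCircle(q[:,:2].astype(np.float32))[0]),cv2.minAreaRect(q[:,:2].astype(np.float32)),np.median(q[:,2]))
    r("brush+lips",REST,.12,.0475,.08); r("pot",POT,.06,.064,.08); r("lid",DISH,.055,.013,.023); r("tooth",(.715,-.304),.11,.02,.1)
    L=(W.reshape(-1,3)-[*REST,.04]); e=np.array([np.cos(RYAW),np.sin(RYAW)]); f=np.array([-e[1],e[0]]); a=L[:,:2]@e; b=L[:,:2]@f
    for lo,hi in((-.11,-.06),(-.03,.03),(.06,.1)):
        with np.errstate(all='ignore'): k=(a>lo)&(a<hi)&(abs(b)<.03)&(L[:,2]>-.01)&(L[:,2]<.03)
        if k.any(): print("  seg",lo,hi,k.sum(),"b",b[k].min(),b[k].max(),"top z",np.percentile(L[k,2],90),"a",a[k].min(),a[k].max())
cv2.imwrite("pics/r.png",np.hstack(ims))
E
```

```text
rel t 43.38 [ 0.5057 -0.0575  0.0165] F [ 0.0352  0.5177 -0.525 ] w 0.0913
up t 44.73 [ 0.5051 -0.0575  0.1593] F [-0.596  -0.129  -0.2269] w 0.0917
away t 45.88 [ 0.3602 -0.219   0.2794] F [-0.4392 -0.0693  0.672 ] w 0.0919
side brush+lips 342 [ 0.4988 -0.0609] ((0.4989587366580963, -0.061300478875637054), (0.182933047413826, 0.061393674463033676), 24.8055477142334) 0.05191803287032226
side pot 254 [0.5269 0.3028] ((0.5269410610198975, 0.30269956588745117), (0.07737230509519577, 0.08038818836212158), 40.47092819213867) 0.06816645599525684
side lid 577 [0.484  0.1118] ((0.48550453782081604, 0.11311487853527069), (0.08594144135713577, 0.08384095877408981), 2.868652820587158) 0.017310626732808254
side tooth 963 [ 0.7158 -0.3055] ((0.7147912383079529, -0.30324530601501465), (0.15148882567882538, 0.07541768252849579), 87.42481231689453) 0.05876785996624745
  seg -0.11 -0.06 79 b -0.007671396007943849 0.011804415008131593 top z 0.013541007866427103 a -0.09526476702218921 -0.06002662154306318
  seg -0.03 0.03 141 b -0.006283662073556221 0.010849329551737105 top z 0.014112909229024008 a -0.
[... 519 characters left out ...]
36] ((0.4851633608341217, 0.11356359720230103), (0.08189250528812408, 0.08204939216375351), 0.3890043795108795) 0.016892164370879703
top tooth 1429 [ 0.7164 -0.3043] ((0.7157496213912964, -0.30424630641937256), (0.1508789360523224, 0.07386983931064606), 85.50255584716797) 0.06679589324786961
  seg -0.11 -0.06 61 b -0.00519900636568006 0.008950522865059162 top z 0.013663148126425141 a -0.09534830019923117 -0.060272977445080055
  seg -0.03 0.03 117 b -0.005344461406397564 0.009212777903307719 top z 0.014795454964058088 a -0.029733979441573077 0.029908335948084484
  seg 0.06 0.1 56 b -0.004933802944033545 0.008822055184203276 top z 0.015522686520831587 a 0.060078999518278824 0.08841163220972185
```

View pics/r.png

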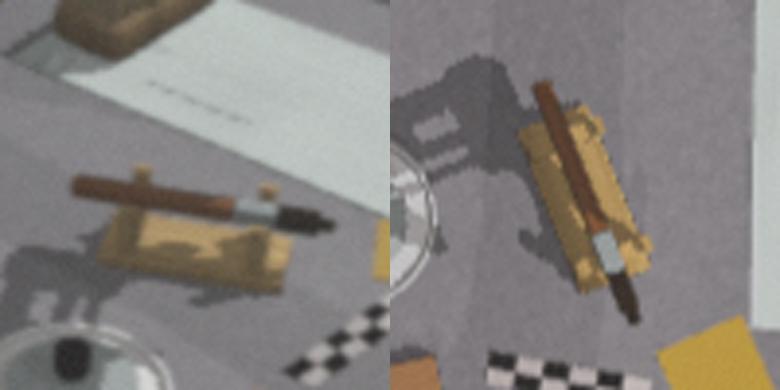

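View pics/r_top.png

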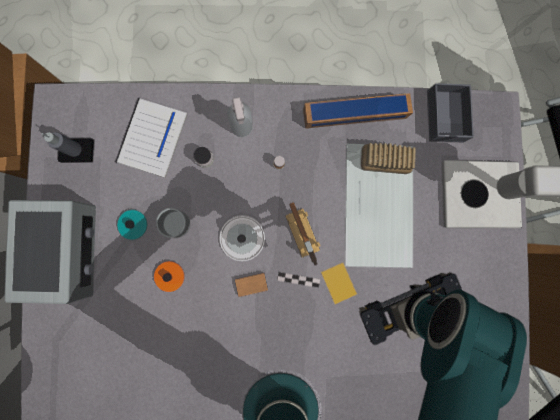

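```bash
python3 -c "
from h import *
print(workorder.finish_job()); st('end')"
```

```text
the job is handed in; nothing more can be done
None
the job is handed in; nothing more can be done
```

The job is done and handed in at about 46 s. The lid lies in the dish, the brush was rinsed and is on its stand, and the gripper is clear of everything.

- **Lid:** it lies flat, knob up, within about 2 mm of the dish centre.
- **Dip:** by the robot's position and the brush as measured in the hand, the bristle tip was about 31 mm below the rim for 1.2 s. I felt no contact with the pot.
- **Brush:** it is level in both notches, with its middle about 3 mm off the stand's centre along it. It touched down about 1.5 mm earlier than I had calculated; the contact force was about 6 N.
- **Pot and tooth:** re-measured at the end, they are within 1–2 mm of where they started, which is the measuring accuracy. The last top picture shows the other things in place.

**Failed first grasp:** my first try at the lid closed on air just above the knob. The camera depth showed the real fingertips about 25 mm behind the reported tool point, along the fingers. I measured this in two tool poses and corrected for it. Nothing was moved by the missed grasp.

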